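# Open the kettle lid by its lever and ease it shut

### The job

Press the thumb lever on the kettle (the small steel paddle standing out above the handle) all the way down so that the lid stands fully open, and keep it fully open for at least two seconds so that I can look inside for limescale. Then let the lever up slowly, keeping a fingertip on it, so that the lid comes down shut without slamming, and take the hand away. Work the lever only: do not touch the lid itself, leave the kettle standing as it is on its base, and disturb nothing else on the worktop.

Things in the scene. Friction and masses are not known exactly. Their poses are not given: they have to be found in the camera images.
- lever_paddle (a point): Centre of the top face of the lever's paddle, a steel plate 28 mm long, 32 wide, 5 thick, above the root of the kettle's handle, open air over it. At rest about 233 mm above the worktop, sloping up 0.25 rad away from the lid; pressed home 25 mm lower, sloping down 0.25 rad, so a blunt fingertip goes down 20 to 25 mm. Moves nearly straight down. At rest its x points level from handle to spout.
- lever_pivot (a point): The lever's pivot pin, on the lever's centre line; about 50 mm from the paddle's centre, on the lid's side of it, 219 mm above the worktop. The top of the handle runs below the paddle, at 191 mm.
- kettle_lever (a joint): Angle of the lever: 0 at rest (lid shut), 0.5 rad fully pressed against its rubber stop, which gives a little under a hard push. It takes about 3 to 4 N at the paddle's centre to move it or hold it down, more only against the stop; let go, it springs back and the lid drops.
- kettle_lid (a joint): Angle of the lid: 0 shut, 1.1 rad fully open. The lid is linked to the lever and turns 2.2 times as far, in both directions. Let go when open, it falls and slams in about a quarter of a second; it is eased down only as slowly as the lever is let up.
- lid_center (a point): Centre of the lid's top: a round steel lid 115 mm across, no knob, about 222 mm above the worktop when shut. It is hinged at its rim beside the lever and opens upwards, leaning towards the lever's side; open, its far edge stands about 100 mm above the hinge and 50 mm beyond it, away from the lever.
- kettle_foot (a point): Centre of the underside of the loose pink jug kettle, 1.4 to 1.9 kg, 158 mm across at the foot, 120 mm at the rim, rim 208 mm above the worktop. It stands in a round power base, 172 mm across, 18 mm high. x of its frame points from the handle (reaching 152 mm out on the -x side) to the spout, z up along the kettle.
- kettle_spout (a point): Mouth of the kettle's spout, 88 mm from the kettle's axis on the side opposite the handle, 185 mm above the worktop.
- mug: Cream mug, 82 mm across with a handle at its side, 95 mm high, beside the kettle; origin at the centre of its underside. To be left alone.
- cork_jar: Glass jar with a cork stopper, 94 mm across, 144 mm high, beside the kettle; origin at the centre of its underside. To be left alone.
- infuser: Steel tea infuser ball, 48 mm across, sitting in its drip dish 72 mm across, 68 mm high in all, near the kettle's handle; origin at the centre of its underside. To be left alone.
- side_plate: Melamine side plate, 170 mm across, 18 mm high; origin at the centre of its underside. To be left alone.
- trivet: Round silicone trivet, 160 mm across, 8 mm thick; origin at the centre of its underside. To be left alone.
- teaspoon: Steel teaspoon, 140 mm long, lying flat. To be left alone.
- milk_jug: White mug-shaped milk jug, 72 mm across with a handle at its side, 85 mm high; origin at the centre of its underside. To be left alone.

How it is judged:
On the way, in this order (a step that is already met when the one before it is completed fails the run):
1. the lid stands fully open for two seconds (value of joint kettle_lid above 0.95 rad), for 2 s.
2. the lid is shut again (value of joint kettle_lid below 0.05 rad), for 0.2 s.
At the end, for the whole second after the job is handed in: The lid is shut (within 0.05 rad) and the lever is back up (within 0.03 rad); the kettle stands upright in its base, within 12 mm of where it was and with its spout within 30 mm of where it was; every other loose thing is within 20 mm of where it was (value of joint kettle_lid below 0.05 rad and value of joint kettle_lever below 0.03 rad and angle between kettle_foot's own z axis and vertical below 0.05 rad and distance of kettle_foot from where it was at the start of the episode below 0.012 m and distance of kettle_spout from where it was at the start of the episode below 0.03 m and distance of each of mug, cork_jar, infuser, side_plate, trivet, teaspoon, milk_jug from where it was at the start of the episode below 0.02 m); the robot touches nothing.
It fails at once if the lid slammed: it fell faster than 3.5 rad/s (velocity of joint kettle_lid below -3.5 rad/s).
It fails at once if the lid itself was touched by the robot (contact force between any of the fingers, the arm and kettle_lid above 0.5 N).
It fails at once if the kettle was lifted, tipped, pushed or turned on its base (angle between kettle_foot's own z axis and vertical above 0.12 rad or distance of kettle_foot from where it was at the start of the episode above 0.015 m or distance of kettle_spout from where it was at the start of the episode above 0.035 m).
It fails at once if something else on the worktop was moved (distance of any of mug, cork_jar, infuser, side_plate, trivet, teaspoon, milk_jug from where it was at the start of the episode above 0.025 m).
It also fails if it takes over 38 s, if anything falls off the work surface, if the arm or the gripper's body presses on something with over 40 N, if the wrist force passes 120 N, or if a joint passes its speed limit or range.

### The arm

A 6-joint arm with a two-finger parallel gripper is mounted at the origin on the work surface. World frame = base frame: x ahead of the robot, y to its left, z up, the work surface at z = 0. Lengths are in m, angles in rad, forces in N, time in s.
With the tool pointing down it reaches from about 0.25 to 0.775 m from the base axis. Payload 8.9 kg.
Tool frame: the origin (TCP) lies at the very end of the fingers, on their centre line; the grasp point (between the pads) lies 19 mm behind it; z points along the fingers, y is the direction in which the jaws open and shut (so a half turn about z gives the same grasp; the last joint's range is limited). The gripper opens to 85 mm and grips with 20 to 120 N. Pads are 22 mm wide; open, the fingers measure 114 mm over their backs; the gripper's body (76 mm by 85 mm) begins 54 mm behind the grasp point. The pads swing forward as they close: fully open they stand 13 mm farther back than shut.
Start: joints at [1.162, 0.291, -0.153, 1.127, 0, 1.431], TCP at [0.14, 0.506, 0.231] pointing down, gripper open.
Joint ranges: [-2.52, 2.52], [-0.91, 1.74], [-1.3, 1.37], [-1.96, 2.02], [-1.52, 1.47], [-3.14, 3.14]. Speed limits (rad/s): [2.22, 2.22, 2.79, 3.14, 3.14, 3.14].

### API

Orientations are given as a unit quaternion [w, x, y, z].
In Python, from station import move_ptp, move_straight, move_j, set_gripper, dwell, solve_ik, get_obs, camera, PlanningError, close_job gives the robot as it stands. The module is installed in compiled form; this text tells all that it offers. Calls block until the motion is done:
- move_ptp(position, orientation): joint-space move of the TCP to a pose.
- move_straight(position, orientation=None, velocity=0.15, threshold=None): straight line of the TCP; orientation=None keeps the orientation; velocity is the mean speed in m/s. With threshold (N) it stops when the force on the tool has changed by that much, and returns True; else False.
- move_j(angles): joint-space move.
- set_gripper(opening, grip_force=None): opening from 0.0 (shut) to 1.0 (fully open); grip_force is the grip in N (None keeps the last); returns when the fingers have stopped.
- dwell(seconds).
- solve_ik(position, orientation): joint angles nearest the present ones, or None.
- get_obs(): the state.
- camera(name): name is "scene" or "side" or "wrist"; returns a dict with "pixels" (480x640x3 uint8, blue, green, red), "camera_matrix" (3x3 intrinsics, pixels), "cam_to_world" (4x4, takes a point from camera to world coordinates). Camera axes: x right, y down, z forward; pixel columns grow to the right and rows downward; lengths in m; the calibration is good to about 2 mm. A picture is of the moment at which its call begins. There is no depth.
A pose or a line that the arm cannot do raises PlanningError and nothing moves.
- close_job(): hands the job in, once; it reports no verdict.
The state is a dict: "time_s": time; "qpos": joint angles; "qvel": joint speeds; "joint_efforts": joint torques, N m; "eef_pos": TCP position; "eef_rot": TCP orientation; "contact_force": force on the tool from outside, world axes, zero at the start; "moment": the same for the moment, N m; "opening": opening from 0.0 (shut) to 1.0 (fully open).
Only numpy, scipy, OpenCV 4.12 (cv2) and the standard library are available. Lean on these libraries where they do the work, as an engineer would, in place of code of your own. Each camera call takes 0.05 s, during which the arm holds its last target. There are 200 camera calls.

## Working session

There is one attempt and no reset: what is moved stays moved. The work goes in short steps, each a Python script; the robot and the scene stay as the last script left them, time stands still between calls to the robot, and variables do not carry over. Pictures are saved under pics/ and viewed, about 8 in all and at most 12, crops included, and the job is handed in when it is done.

```bash
mkdir -p pics; cat > h.py <<'E'
import numpy as np, cv2
from station import *
def snap(n,f):
    c=camera(n); cv2.imwrite('pics/'+f,c['pixels']); np.savez('pics/'+f[:-4],K=c['camera_matrix'],T=c['cam_to_world'],im=c['pixels']); return c
def load(f): return np.load('pics/'+f+'.npz')
def ray(c,uv):
    K,T=c['K'],c['T']; d=T[:3,:3]@np.linalg.solve(K,[uv[0],uv[1],1.]); return T[:3,3],d/np.linalg.norm(d)
def onz(c,uv,z):
    o,d=ray(c,uv); return o+d*(z-o[2])/d[2]
def tri(a,ua,b,ub):
    o,d=ray(a,ua);p,e=ray(b,ub); s=np.linalg.lstsq(np.c_[d,-e],p-o,rcond=None)[0]
    x,y=o+d*s[0],p+e*s[1]; return (x+y)/2,np.linalg.norm(x-y)
def proj(c,P):
    q=np.linalg.inv(c['T'])@np.r_[P,1]; q=c['K']@q[:3]; return q[:2]/q[2]
E
python3 - <<'E'
from h import *
np.set_printoptions(precision=3,suppress=True)
for n in ('scene','side','wrist'):
    c=snap(n,n+'0.png'); print(n,c['cam_to_world'][:3])
o=get_obs();print(o['eef_pos'],o['eef_rot'],o['time_s'],o['opening'])
E
```

```text
scene [[-0.861  0.275 -0.429  1.043]
 [ 0.509  0.498 -0.702  0.779]
 [ 0.021 -0.822 -0.568  0.8  ]]
side [[ 0.958 -0.136  0.253  0.22 ]
 [-0.286 -0.505  0.814 -1.156]
 [ 0.017 -0.852 -0.523  0.883]]
wrist [[ 0.265  0.915  0.305  0.062]
 [ 0.964 -0.251 -0.086  0.528]
 [-0.002  0.317 -0.949  0.374]]
[0.14  0.506 0.231] [-0.     0.134  0.991 -0.   ] 0.15 0.996966275013932
```

View pics/scene0.png

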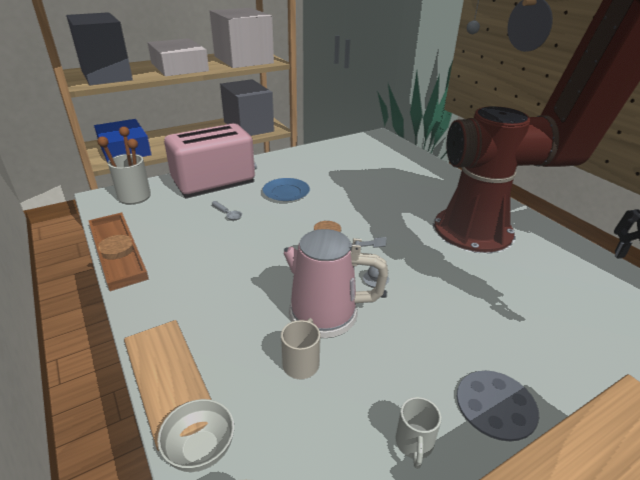

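View pics/side0.png

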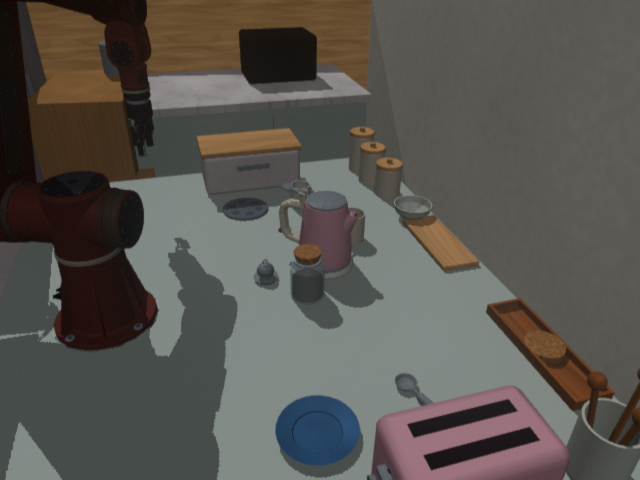

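The scene view shows the kettle at about (325,275), its lid at (325,245) and the paddle at about (370,243). In the side view the kettle is at (327,235) and the lever at about (303,190). I'll zoom in on both.

```bash
python3 - <<'E'
from h import *
a=load('scene0')['im'][220:320,275:405]; b=load('side0')['im'][170:270,265:395]
f=lambda x:cv2.resize(x,None,fx=5.9,fy=5.9,interpolation=cv2.INTER_CUBIC)
a=cv2.resize(a[:50],None,fx=6,fy=6,interpolation=cv2.INTER_CUBIC);b=cv2.resize(b[:50],None,fx=6,fy=6,interpolation=cv2.INTER_CUBIC)
cv2.imwrite('pics/z1.png',np.vstack([a,b]))
E
```

```text
(no output)
```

View pics/z1.png

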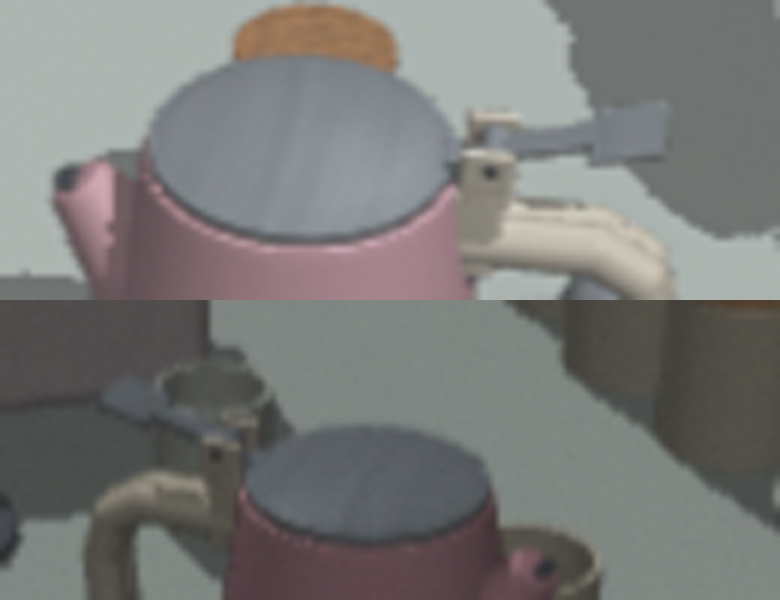

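The crop shows the paddle at scene (380,242) and side (286.7,186.2). The lid centre is at scene (325.5,244.7) and side (326.3,200.8). Next I triangulate both and check them against the given heights.

```bash
python3 - <<'E'
from h import *
np.set_printoptions(precision=4,suppress=True)
a,b=load('scene0'),load('side0')
S=lambda x,y:(275+x/6-.4,220+y/6-.4); D=lambda x,y:(265+x/6-.4,170+(y-300)/6-.4)
P,e=tri(a,S(629,132),b,D(130,397)); print('paddle',P,e, onz(a,S(629,132),.233),onz(b,D(130,397),.233))
L,e=tri(a,S(303,148),b,D(368,484)); print('lid',L,e, onz(a,S(303,148),.222),onz(b,D(368,484),.222))
print('dist',np.linalg.norm((P-L)[:2]))
C=[onz(a,S(*q),.233) for q in ((592,105),(668,102),(664,158),(592,165))]
for i in range(4): print(C[i],np.linalg.norm(C[i]-C[i-1]))
x=(L-P)[:2];x/=np.linalg.norm(x);print('x',x,np.degrees(np.arctan2(x[1],x[0])))
E
```

```text
paddle [0.5183 0.1628 0.233 ] 0.0026836960413989027 [0.5199 0.1629 0.233 ] [0.5174 0.1643 0.233 ]
lid [0.6133 0.0888 0.2115] 0.0005703210742477871 [0.6207 0.1012 0.222 ] [0.6074 0.0692 0.222 ]
dist 0.12041993836805771
[0.5217 0.1424 0.233 ] 0.03759021191521572
[0.4958 0.1545 0.233 ] 0.02849745534429076
[0.5185 0.182  0.233 ] 0.03565148980135992
[0.5437 0.1729 0.233 ] 0.026782566549831795
x [ 0.789  -0.6145] -37.91196899044543
```

The checks hold: the paddle triangulates at z = 0.233 (expected 0.233), and the lid rim at 0.2115 is plausible. They sit 120 mm apart, and kettle x is at about −38°. I'll shut the gripper, hover above the paddle and look from near.

```bash
cat >> h.py <<'E'
P=np.array([.5183,.1633,.233])
def quat(deg):  # tool z down, tool x at deg
    a=np.radians(deg)/2; return [0.,np.cos(a),np.sin(a),0.]
Q=quat(142)
E
python3 - <<'E'
from h import *
p=get_obs()['eef_pos']; set_gripper(0.0)
move_straight([p[0],p[1],.34]); move_ptp([P[0],P[1],.31],Q)
w=snap('wrist','w1.png')['pixels'];snap('side','s1.png');snap('scene','c1.png')
a=load('scene0')
f=lambda im,y,x:cv2.resize(im[y:y+100,x:x+130],(390,300),interpolation=cv2.INTER_CUBIC)
s=f(load('s1')['im'],120,250);c=f(load('c1')['im'],180,300)
cv2.imwrite('pics/z2.png',np.hstack([cv2.resize(w,(400,300)),np.zeros((300,4,3),np.uint8)]) if 0 else np.vstack([np.hstack([s,c]),cv2.copyMakeBorder(cv2.resize(w,(400,300)),0,0,0,380,0)]))
o=get_obs();print(o['time_s'],o['eef_pos'],o['contact_force'],o['qpos'])
E
```

```text
3.8 [0.51799599 0.1641162  0.31010929] [ 0.25207624 -0.05052248 -0.33112406] [1.72209685e-01 2.97916495e-01 6.25376941e-02 1.33530449e+00
 7.71783244e-05 8.34005764e-01]
```

View pics/z2.png

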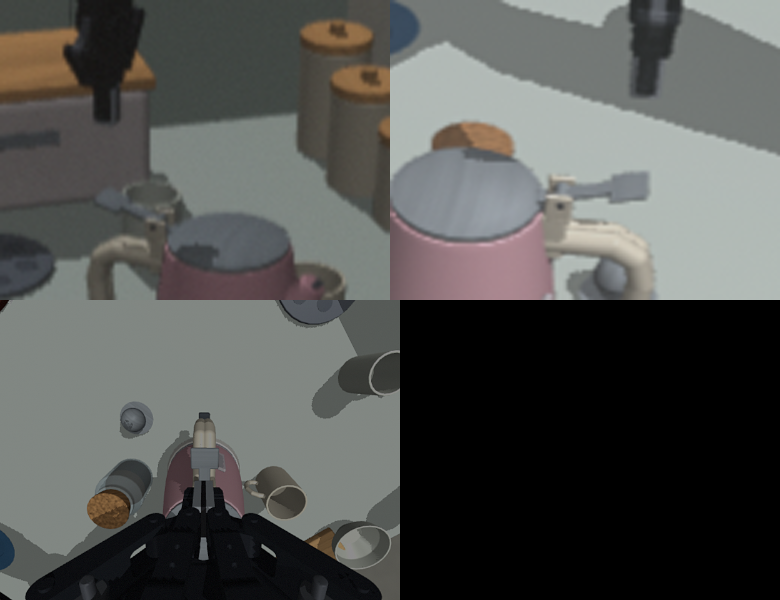

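The wrist view shows the paddle at about (328,251) full-resolution pixels, in line with the shut fingers and the handle. Its ray onto z = 0.233 checks the estimate. Then I press slowly with a force limit and release just as slowly.

```bash
python3 - <<'E'
from h import *
np.set_printoptions(precision=4,suppress=True)
w=load('w1'); X=onz(w,(205*1.6,157*1.6),.233); print('wrist paddle',X)
e=X-P; assert np.linalg.norm(e[:2])<.01
T=(P+X)/2
def st(s):
    o=get_obs(); print(s,round(o['time_s'],2),o['eef_pos'],o['contact_force'])
move_straight([T[0],T[1],.245],Q,velocity=.08); st('pre')
hit=move_straight([T[0],T[1],.222],velocity=.015,threshold=1.5); st(('touch',hit))
E
```

```text
wrist paddle [0.5203 0.1653 0.233 ]
pre 4.77 [0.5196 0.1644 0.2455] [-0.2789  0.2045  0.8016]
('touch', True) 5.53 [0.5192 0.1644 0.2357] [0.3442 1.2266 2.4543]
```

Touch came at z = 0.2357, exactly where the finger's outer edge meets the sloping paddle (0.233 + 11 mm·0.25). By the same sum, the stop should come at about 0.211.

```bash
python3 - <<'E'
from h import *
np.set_printoptions(precision=4,suppress=True)
def st(s):
    o=get_obs(); print(s,round(o['time_s'],2),o['eef_pos'],o['contact_force'])
p=get_obs()['eef_pos']
for z in (.225,.216,.213):
    print(move_straight([p[0],p[1],z],velocity=.02,threshold=6)); st(z)
print(move_straight([p[0],p[1],.2085],velocity=.008,threshold=5)); st('stop')
snap('side','s2.png');snap('scene','c2.png');st('after')
f=lambda im,y,x:cv2.resize(im[y:y+120,x:x+130],(390,360),interpolation=cv2.INTER_CUBIC)
cv2.imwrite('pics/z3.png',np.hstack([f(load('s2')['im'],120,250),f(load('c2')['im'],170,275)]))
E
```

```text
False
0.225 6.22 [0.519  0.1643 0.2249] [-0.8337  0.3745  1.7823]
False
0.216 6.82 [0.5192 0.1643 0.2159] [-0.5468 -0.0192  1.1982]
False
0.213 7.12 [0.5193 0.1642 0.2129] [ 1.0917 -0.8007  2.2169]
True
stop 7.58 [0.5196 0.1642 0.21  ] [-1.7135 -0.2105  6.8865]
after 7.67 [0.5196 0.1642 0.2101] [-0.9783 -0.4131  6.5518]
```

View pics/z3.png

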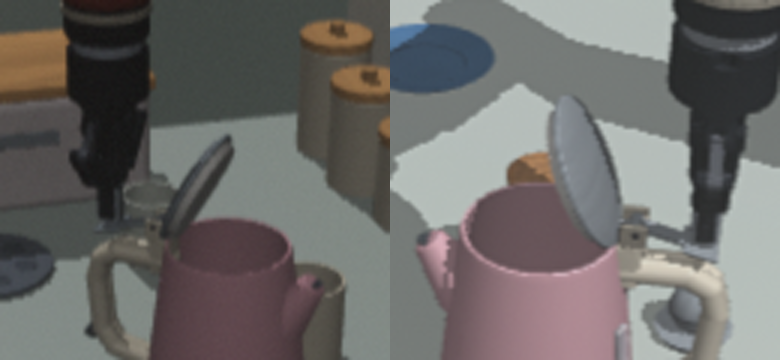

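Both views show the lid standing open at about 60°. The finger is on the paddle, clear of the lid, and the force has risen to about 6.5 N, so the lever is on its stop. Now I hold it, then ease it up.

```bash
python3 - <<'E'
from h import *
np.set_printoptions(precision=4,suppress=True)
def st(s):
    o=get_obs(); print(s,round(o['time_s'],2),o['eef_pos'],o['contact_force'])
dwell(2.8); st('held'); p=get_obs()['eef_pos']
for z,v in ((.2255,.008),(.237,.006),(.242,.006)):
    move_straight([p[0],p[1],z],velocity=v); st(z)
move_straight([p[0],p[1],.32],velocity=.08)
snap('side','s3.png');snap('scene','c3.png');st('up')
f=lambda im,y,x:cv2.resize(im[y:y+120,x:x+130],(390,360),interpolation=cv2.INTER_CUBIC)
cv2.imwrite('pics/z4.png',np.hstack([f(load('s3')['im'],120,250),f(load('c3')['im'],170,275)]))
for n,o in (('s3','side0'),('c3','scene0')):
    x,y,w,h=(265,185,130,90) if n=='s3' else (275,220,80,110)
    a=load(n)['im'][y:y+h,x:x+w];b=load(o)['im'][y:y+h,x:x+w]
    print(n,'shift',cv2.phaseCorrelate(np.float64(cv2.cvtColor(a,6)),np.float64(cv2.cvtColor(b,6))))
E
```

```text
held 10.47 [0.5196 0.1642 0.2101] [-1.2027 -0.3255  6.5546]
0.2255 12.6 [0.5197 0.1641 0.2255] [ 0.7415 -1.6023  2.6771]
0.237 14.67 [0.5194 0.1643 0.2369] [-0.8655 -0.3945 -0.8425]
0.242 15.65 [0.5195 0.1642 0.242 ] [-0.1941 -0.2742  0.0231]
up 16.88 [0.5193 0.1642 0.3195] [-0.5482  0.223   0.4182]
s3 shift ((0.5448557825537108, 0.03430983808004129), 0.9325761308825548)
c3 shift ((0.0704627846665673, 0.07120104644589276), 0.7713996742150919)
```

View pics/z4.png

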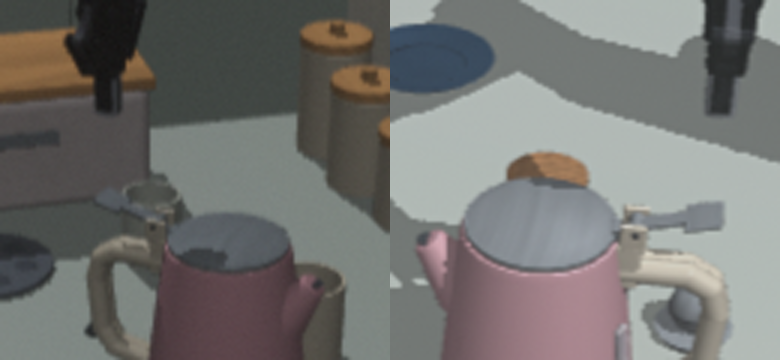

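The lid is shut, the lever is back up, the hand is clear and the kettle looks unmoved. The side-view shift of about 0.5 px is under 2 mm and probably comes from the gripper's shadow. Handing in.

```bash
python3 -c "
from station import *
dwell(0.3); close_job()"
```

```text
the job is handed in; nothing more can be done
```

I pressed the kettle's lever down to its stop with the shut fingertips, so the lid stood open. I held it about 2.9 s at a steady 6.5 N, eased it up over about 5 s with the finger on the paddle, then lifted the hand clear. The job was handed in at about 17 s of the 38 s allowed.

**What the last checks showed:**
- **Lid and lever:** The final pictures from both cameras show the lid shut and the lever back up. Contact force had fallen to about zero by the time the finger left the paddle.
- **Kettle:** Compared with the first pictures, the kettle moved less than 0.1 px in the scene view. The side view gave about 0.5 px, under 2 mm, which I put down to the gripper's shadow on the lid.
- **Position checks:** The three paddle measurements (two triangulated views, then the wrist camera) agreed within about 3 mm. Touch came at the expected height, and the stop came within about 1 mm of it.

**Not measured:** I judged the lid angle by eye from the pictures and from the rise in force at the stop. I also did not measure the other objects one by one. The robot touched only the paddle, and the objects in the close-up views look unchanged.

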